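# Snap the plug gauge back into the spring clips of its holder

### The job

Put the plug gauge that lies on the bench away in the empty station of the gauge holder, its GO end (the longer bare steel end, the one without the ring) towards the end stop: lower it across the mouths of the two spring clips and press it down until both clips have snapped round it and it sits level and fully home. The clip bar's height is set by hand and not known exactly, so press by feel and stop as soon as the gauge is on its seats instead of ramming it into the holder; then let go, and leave the castle nut, the dust boot and the rubber sleeve where they are.

Things in the scene. Friction and masses are not known exactly. Their poses are not given: they have to be found in the camera images.
- plug_gauge: Double-ended go / no-go plug gauge lying on the bench, 135 mm long, 0.09 kg: dark handle 16 mm thick and 70 mm long, a bare steel cylinder at each end; the ring on the handle is at the NO-GO side. y runs lengthwise from GO end (-y) to NO-GO end (+y), z up as it lies. Origin under its middle, on the bench, 8 mm below its centre line.
- gauge_go (a point): Middle of the gauge's GO member (steel cylinder 15 mm in diameter, 36 mm long), on its centre line, 49.5 mm from the gauge's middle.
- gauge_nogo (a point): Middle of the gauge's NO-GO member (steel cylinder 14 mm in diameter, 30 mm long), on its centre line, 52.5 mm from the gauge's middle and 102 mm from gauge_go.
- gauge_holder: Gauge holder, fixed to the bench: dark plate 132 x 176 mm (x = -31 to +101), 7 mm thick, z up; origin on the bench under the empty station, which runs along y. There a bar, 16 mm wide, with two clips (y = -49.5 and +52.5 mm) and an end stop (y = -77, 4 mm higher than the home centre line) is clamped on two columns. At x = +72 mm: a fixed slim pin gauge, clips up to 65 mm high.
- go_seat (a point): Nominal place of gauge_go when home in the clip next to the end stop, 52 mm above the bench. True in x and y; the real home height is up to 8 mm higher or lower, as the bar was clamped (same for both clips; the bar is level). Home, the steel rests on a hard seat; between the clips it is clear down to 22 mm below the gauge's centre line.
- nogo_seat (a point): Nominal place of gauge_nogo when home in the other clip, 52 mm above the bench; its real height is off by the same amount as go_seat's. Centre the gauge within 6 mm lengthwise.
- clip_go_near (a joint): Opening angle (rad) of the GO clip's spring finger on the holder's -x side: 0 at rest, up to about 0.2 as the gauge passes the lips, 0.01 to 0.08 once snapped round it. At rest the lips stand 8.7 mm apart, 6 mm above the home centre line; above them is a flared mouth 28 mm wide, its rim 18 mm above that line.
- clip_go_far (a joint): The same for the GO clip's finger on the +x side. Coming down, the gauge first touches the mouths 12 to 13 mm above home. Pushing both clips open takes 15 to 25 N in all; then the force falls, even below zero, as first one clip and then the other snaps and draws the gauge in; on the seats it rises steeply.
- clip_nogo_near (a joint): The same for the NO-GO clip's finger on the -x side; lips 8 mm apart, 5.5 mm above the home centre line. Each finger is 14 mm wide along y.
- clip_nogo_far (a joint): The same for the NO-GO clip's finger on the +x side.
- castle_nut: Loose castle nut, 25 x 22 x 18 mm, beside the holder; bystander. Origin under its centre.
- dust_boot: Loose black ribbed rubber dust boot, 45 mm across, 22 mm high; bystander. Origin under its centre.
- rubber_sleeve: Loose plain black rubber sleeve, 75 mm long, 18 mm in diameter; bystander. Origin under its centre.
Mind the look-alikes: they are no part of the job. Leave any orange or pink look-alike of the plug_gauge alone.

How it is judged (in metres and radians):
On the way:
1. the gauge is carried over the holder the right way round, above the clips (z of each of gauge_go, gauge_nogo in the frame of gauge_holder above 0.07 m and horizontal distance between gauge_go and go_seat below 0.02 m and horizontal distance between gauge_nogo and nogo_seat below 0.02 m), for 0.1 s.
At the end, for the whole second after the job is handed in: The gauge rests released in the empty station, GO end at the end stop: both steel members within 2 mm sideways and 6 mm lengthwise of their seats, level within 0.03 rad, all four spring fingers closed round it (opened under 0.1 rad) and gripping it (over 7 N) (x of gauge_go in the frame of gauge_holder between -0.002 and 0.002 m and y of gauge_go in the frame of gauge_holder between -0.0555 and -0.0435 m and z of gauge_go in the frame of gauge_holder between 0.042 and 0.062 m and x of gauge_nogo in the frame of gauge_holder between -0.002 and 0.002 m and y of gauge_nogo in the frame of gauge_holder between 0.0465 and 0.0585 m and z of gauge_nogo in the frame of gauge_holder between 0.042 and 0.062 m and value of joint each of clip_go_near, clip_go_far, clip_nogo_near, clip_nogo_far below 0.1 rad and angle between plug_gauge's own y axis and vertical between 1.54 and 1.6 rad and contact force between plug_gauge and gauge_holder above 7 N and linear speed of plug_gauge below 0.01 m/s and angular speed of plug_gauge below 0.1 rad/s); the robot touches nothing.
It fails at once if the gauge is rammed into the holder: contact forces between them, the clips' own grip of about 20 N included, above 70 N (contact force between plug_gauge and gauge_holder above 70 N).
It fails at once if the castle nut, the dust boot or the rubber sleeve is moved by more than 15 mm (distance of any of castle_nut, dust_boot, rubber_sleeve from where it was at the start of the episode above 0.015 m).
It also fails if it takes over 48 s, if anything falls off the work surface, if the arm or the gripper's body presses on something with over 40 N, if the wrist force passes 120 N, or if a joint passes its speed limit or range.

### The arm

A 6-joint arm with a two-finger parallel gripper is mounted at the origin on a cart in front of the work surface, level with it; the furniture and walls round the work are solid. World frame = base frame: x ahead of the robot, y to its left, z up, the work surface at z = 0. Lengths are in mm, angles in rad, forces in N, time in s.
With the tool pointing down it reaches from about 275 to 825 mm from the base axis. Payload 4.9 kg.
Tool frame: the origin (TCP) lies at the very end of the fingers, on their centre line; the grasp point (between the pads) lies 19 mm behind it; z points along the fingers, y is the direction in which the jaws open and shut (so a half turn about z gives the same grasp; the last joint's range is limited). The gripper opens to 85 mm and grips with 20 to 120 N. Pads are 22 mm wide; open, the fingers measure 114 mm over their backs; the gripper's body (76 mm by 85 mm) begins 54 mm behind the grasp point. The pads swing forward as they close: fully open they stand 13 mm farther back than shut.
Start: joints at [1.059, 0.326, -0.193, 1.052, 0, 1.437], TCP at [202.878, 511.233, 231.281] pointing down, gripper open.
Joint ranges: [-2.65, 2.65], [-0.97, 1.79], [-1.3, 1.35], [-1.93, 2.1], [-1.47, 1.37], [-3.14, 3.14]. Speed limits (rad/s): [2.57, 2.57, 3.14, 3.14, 3.14, 3.14].

### API

Orientations are given as [roll, pitch, yaw] about the fixed x, y, z axes, in that order (R = Rz(yaw) Ry(pitch) Rx(roll)).
In Python, from bench import bot, solve_ik, imaging gives the robot as it stands. Calls block until the motion is done:
- bot.move_ptp(position, orientation): joint-space move of the TCP to a pose.
- bot.movel(position, rot=None, max_speed=150, threshold=None): straight line of the TCP; rot=None keeps the orientation; max_speed is the mean speed in mm/s. With threshold (N) it stops when the force on the tool has changed by that much, and returns True; else False.
- bot.move_j(angles): joint-space move.
- bot.grip(opening, effort=None): opening from 0.0 (shut) to 1.0 (fully open); effort is the grip in N (None keeps the last); returns when the fingers have stopped.
- bot.dwell(seconds).
- solve_ik(position, orientation): joint angles nearest the present ones, or None.
- bot.get_state(): the state.
- imaging.capture(name): name is "side" or "top"; returns the picture (420x560x3 uint8, blue, green, red); there is no depth.
- imaging.camera_model(name): a dict with "K" (3x3 intrinsics, pixels), "k1" (the pictures are not rectified: a ray, as slopes to the right and down, at radius r is drawn at 1 + k1 r^2 times it, then the intrinsics apply), "position" and "rotation" of the camera in the world. Camera axes: x right, y up, looking along -z (the intrinsics and any distortion apply to the point x, -y, -z); pixel columns grow to the right and rows downward; lengths in mm; the calibration is good to about 2 mm. A picture is of the moment at which its call begins. camera_model takes no time and is no camera call.
A pose or a line that the arm cannot do raises bot.IKError and nothing moves.
- bot.sign_off(): hands the job in, once; it reports no verdict.
The state is a dict: "t": time; "qpos": joint angles; "joint_velocities": joint speeds; "effort": joint torques, N m; "tcp_pos": TCP position; "orientation": TCP orientation; "contact_force": force on the tool from outside, world axes, zero at the start; "wrist_torque": the same for the moment, N m; "opening": opening from 0.0 (shut) to 1.0 (fully open).
Only numpy, scipy, OpenCV 4.12 (cv2) and the standard library are available. Lean on these libraries where they do the work, as an engineer would, in place of code of your own. Each camera call takes 0.05 s, during which the arm holds its last target. There are 200 camera calls.

## Working session

There is one attempt and no reset: what is moved stays moved. The work goes in short steps, each a Python script; the robot and the scene stay as the last script left them, time stands still between calls to the robot, and variables do not carry over. Pictures are saved under pics/ and viewed, about 8 in all and at most 12, crops included, and the job is handed in when it is done.

```bash
mkdir -p pics; ls
python3 - <<'E'
from bench import bot, imaging
import cv2
for n in ("top","side"):
    cv2.imwrite(f"pics/{n}0.png",imaging.capture(n)); print(n,imaging.camera_model(n))
print(bot.get_state())
E
```

```text
pics
top {'K': array([[495.92533426,   0.        , 281.88594745],
       [  0.        , 495.92533426, 216.019502  ],
       [  0.        ,   0.        ,   1.        ]]), 'k1': 0.010341960068831963, 'position': array([ 457.98134513,   72.50686139, 1237.61636911]), 'rotation': array([ 0.1006919 , -0.0108175 , -1.55676579])}
side {'K': array([[407.39195347,   0.        , 273.80030352],
       [  0.        , 407.39195347, 206.44561726],
       [  0.        ,   0.        ,   1.        ]]), 'k1': -0.10920557061742531, 'position': array([290.81904836, 814.18070262, 387.4254257 ]), 'rotation': array([ 1.19899313, -0.01494456, -2.76419549])}
{'t': 0.1, 'qpos': array([ 1.05880955e+00,  3.26878250e-01, -1.93472066e-01,  1.05201705e+00,
        1.73797198e-05,  1.43658937e+00]), 'joint_velocities': array([ 1.49517650e-03, -1.53949272e-03,  3.09638547e-03, -9.18522363e-04,
        5.11290512e-04,  6.65856385e-05]), 'effort': array([ 1.34689012e-04, -4.44237971e+01,  2.63038230e+01,  7.90327467e-03,
       -1.64796224e-04,  4.82404900e-06]), 'tcp_pos': array([202.6020102 , 510.76340019, 230.58001275]), 'orientation': array([-3.14003806e+00, -2.27435809e-04,  2.76381264e+00]), 'contact_force': array([ 0.26376513, -0.56811624,  0.82104669]), 'wrist_torque': array([ 0.01147916,  0.04301615, -0.0002914 ]), 'opening': 1.0009833318081622}
```

View pics/top0.png

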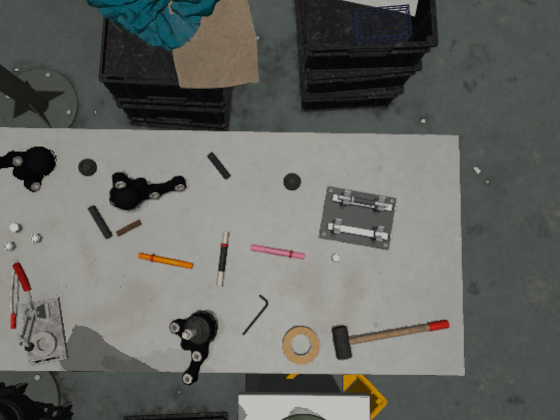

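View pics/side0.png

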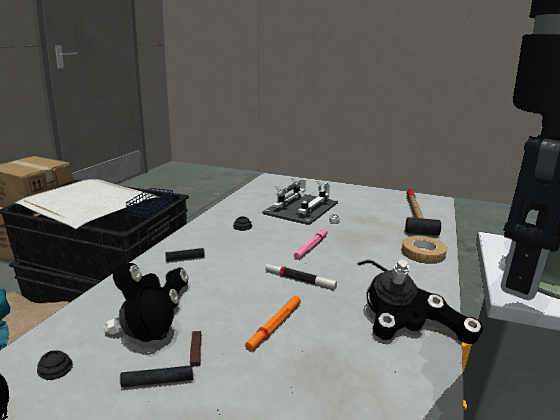

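```bash
cat > h.py <<'E'
import numpy as np, cv2
from bench import bot, solve_ik, imaging
from scipy.spatial.transform import Rotation as R
def cam(n):
    m=imaging.camera_model(n); return m,R.from_euler('xyz',m['rotation']).as_matrix()
def ray(n,uv):
    m,Rm=cam(n); K=m['K']; d=np.array([(uv[0]-K[0,2])/K[0,0],(uv[1]-K[1,2])/K[1,1]]); s=d.copy()
    for _ in range(20): s=d/(1+m['k1']*(s@s))
    v=Rm@np.array([s[0],-s[1],-1]); return np.array(m['position']),v/np.linalg.norm(v)
def onz(n,uv,z):
    o,v=ray(n,uv); return o+v*(z-o[2])/v[2]
def proj(n,p):
    m,Rm=cam(n); c=Rm.T@(np.asarray(p,float)-m['position']); s=np.array([c[0],-c[1]])/-c[2]
    s=s*(1+m['k1']*(s@s)); return s*np.diag(m['K'])[:2]+m['K'][:2,2]
def crop(im,x,y,w,h,f): return cv2.resize(im[y:y+h,x:x+w],None,fx=f,fy=f,interpolation=cv2.INTER_CUBIC)
E
python3 - <<'E'
from h import *
t=cv2.imread('pics/top0.png'); s=cv2.imread('pics/side0.png')
cv2.imwrite('pics/c1.png',np.vstack([np.hstack([crop(t,310,180,95,75,4),crop(t,185,220,95,75,4)]),np.hstack([crop(s,255,170,95,70,4),crop(s,255,245,95,70,4)])]))
hsv=cv2.cvtColor(t,cv2.COLOR_BGR2HSV); print(hsv[225:290:1,222].tolist())
E
```

```text
[[30, 6, 160], [30, 8, 161], [30, 6, 160], [25, 9, 162], [24, 8, 162], [30, 6, 160], [24, 8, 160], [24, 8, 153], [20, 11, 145], [26, 12, 149], [26, 12, 144], [21, 13, 139], [23, 15, 137], [22, 20, 140], [18, 20, 150], [20, 21, 148], [23, 21, 144], [18, 25, 134], [6, 73, 109], [2, 197, 127], [2, 196, 134], [2, 166, 86], [12, 30, 42], [15, 36, 43], [18, 30, 43], [18, 29, 44], [20, 33, 46], [17, 36, 50], [21, 35, 51], [20, 29, 52], [20, 29, 53], [13, 34, 52], [20, 31, 50], [20, 29, 52], [21, 32, 55], [21, 32, 55], [20, 29, 53], [15, 31, 50], [18, 28, 46], [23, 24, 43], [23, 24, 42], [24, 32, 40], [23, 26, 39], [23, 26, 39], [18, 38, 34], [23, 33, 31], [17, 22, 80], [19, 26, 136], [19, 28, 157], [18, 28, 153], [19, 29, 149], [19, 28, 144], [20, 28, 139], [19, 26, 135], [19, 28, 128], [20, 26, 118], [18, 27, 113], [19, 26, 106], [20, 23, 98], [19, 22, 94], [19, 24, 86], [25, 12, 124], [25, 10, 158], [30, 11, 158], [30, 8, 157]]
```

View pics/c1.png

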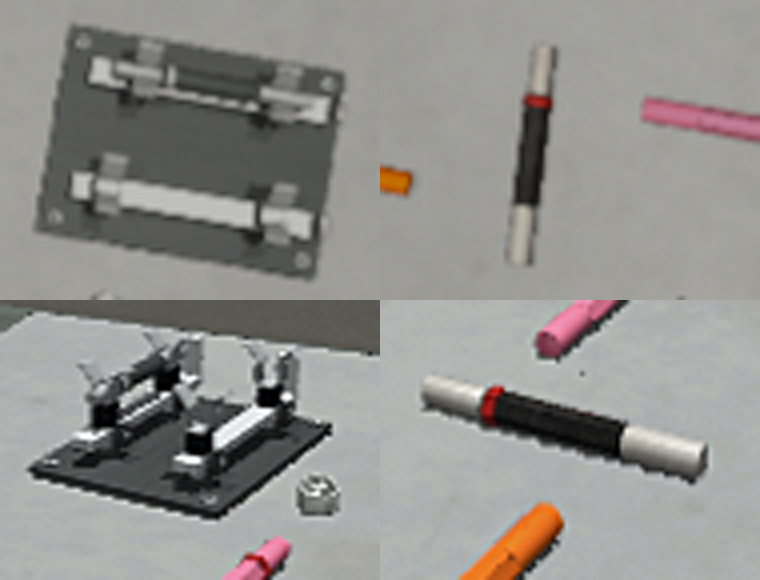

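```bash
cat > find.py <<'E'
from h import *
t=cv2.imread('pics/top0.png'); hsv=cv2.cvtColor(t,cv2.COLOR_BGR2HSV)
def big(mask,roi):
    x,y,w,h=roi; m=np.zeros_like(mask); m[y:y+h,x:x+w]=mask[y:y+h,x:x+w]
    return max(cv2.findContours(m,cv2.RETR_EXTERNAL,cv2.CHAIN_APPROX_NONE)[0],key=cv2.contourArea)
dark=((hsv[...,2]<95)&(hsv[...,1]<120)).astype(np.uint8)
# holder: ray-cast hull at z=7 then min-area rect
c=big(cv2.morphologyEx(dark,cv2.MORPH_CLOSE,np.ones((5,5))),(305,175,105,82))
P=np.array([onz('top',p[0],7)[:2] for p in cv2.convexHull(c)],np.float32)
rc=cv2.minAreaRect(P); B=cv2.boxPoints(rc); print('plate',rc); 
e=[B[1]-B[0],B[2]-B[1]]; ly=max(e,key=np.linalg.norm); ly=ly/np.linalg.norm(ly); ly*=np.sign(ly[1])
lx=np.array([ly[1],-ly[0]]); C=np.array(rc[0]); O=C-35*lx
print('origin',O,'lx',lx,'yawdeg',np.degrees(np.arctan2(lx[1],lx[0])))
# gauge: everything differing from a local bench colour, fitted line
roi=(200,225,45,68); x,y,w,h=roi
sub=hsv[y:y+h,x:x+w].astype(int); m=np.zeros(dark.shape,np.uint8)
for nm,mk in (('dark',(hsv[...,2]<70)|((hsv[...,1]>100))),('red',(hsv[...,1]>100)&((hsv[...,0]<8)|(hsv[...,0]>172))),('steel',(hsv[...,1]>=18)|(hsv[...,2]<70))):
    k=cv2.morphologyEx(mk.astype(np.uint8),cv2.MORPH_OPEN,np.ones((2,2))); c=big(k,roi)
    G=np.array([onz('top',p[0],8)[:2] for p in c],np.float32); r=cv2.minAreaRect(G); print(nm,r)
    print('   px',c.reshape(-1,2).min(0),c.reshape(-1,2).max(0))
for n,uv in(('nut',(336,258)),('boot',(292,182)),):print(n,onz('top',uv,10))
E
python3 find.py
```

```text
plate ((581.623779296875, -127.29126739501953), (174.04473876953125, 130.020263671875), 80.76190185546875)
origin [ 547.07773972 -121.67244911] lx [ 0.9870297  -0.16053766] yawdeg -9.238105
dark ((476.264404296875, 202.80157470703125), (15.526007652282715, 65.40167999267578), 85.49761962890625)
   px [220 245] [228 271]
red ((505.7383117675781, 200.60888671875), (4.942187309265137, 14.876016616821289), 0.8222121596336365)
   px [222 245] [228 247]
steel ((473.7002868652344, 202.6653594970703), (20.142393112182617, 133.70713806152344), 86.32727813720703)
   px [218 232] [229 286]
nut [480.02689237 -74.11969649  10.        ]
boot [668.25306772  36.82648553  10.        ]
```

Run:
```python
from h import *
g=np.radians(-4.5); yaw=g+np.pi; o=[np.pi,0,yaw]; p=np.array([473.5,202.6])+1.5*np.array([np.cos(g),np.sin(g)])
bot.grip(0.45,effort=80)
bot.move_ptp([*p,90],o)
print(bot.movel([*p,3],max_speed=90,threshold=10)); print(bot.get_state()['tcp_pos'])
bot.grip(0.0,effort=80); s=bot.get_state(); print(s['opening'],s['tcp_pos'],s['contact_force'],s['t'])
bot.movel([*p,130],max_speed=150); bot.dwell(.2); s=bot.get_state(); print(s['opening'],s['contact_force'],s['wrist_torque'],s['t'])
cv2.imwrite('pics/side1.png',crop(imaging.capture('side'),200,100,200,200,3))
```

```text
False
[475.46716343 202.63214202   3.45626627]
0.13320715393900115 [475.56059708 202.67549693   3.83579737] [-1.02948578 -0.46518966  4.91631194] 3.7167
0.13750689477253128 [ 0.24485396  0.46571509 -0.59273748] [-0.04443194 -0.02699546  0.01660182] 4.9167
```

View pics/side1.png

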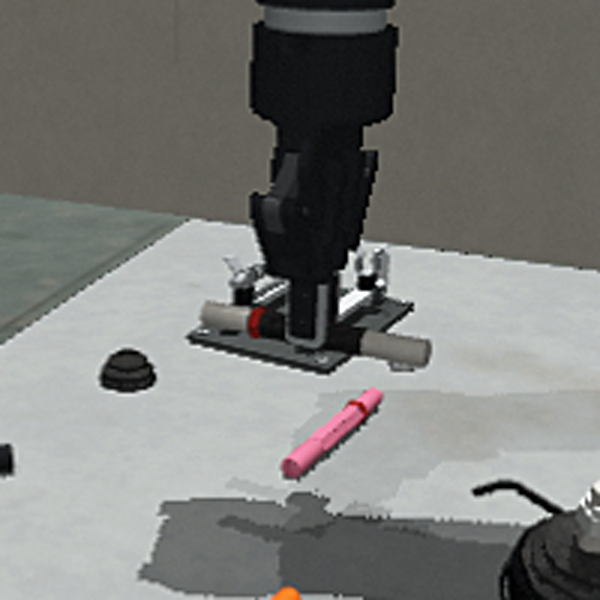

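```bash
cat >> h.py <<'E'
ly=np.array([0.16053766,0.9870297]); lx=np.array([0.9870297,-0.16053766]); O=np.array([547.08,-121.67])
HY=np.arctan2(ly[1],ly[0])+np.pi
def H(x,y,z): return [*(O+x*lx+y*ly),z]
E
python3 - <<'E'
from h import *
o=[np.pi,0,HY]; p=H(0,1.5,0)[:2]
bot.move_ptp([*p,130],o); bot.movel([*p,90],max_speed=100); bot.dwell(.3)
s=bot.get_state(); print(s['tcp_pos'],s['orientation'],s['opening'],s['contact_force'],s['t'])
t=imaging.capture('top'); d=imaging.capture('side'); cv2.imwrite('pics/top2.png',t); cv2.imwrite('pics/side2.png',d)
z=s['tcp_pos'][2]+4.7
c=crop(t,310,180,95,75,6); f=crop(d,250,150,95,75,6)
sh=lambda n,q,x,y:tuple(int(v) for v in ((proj(n,q)-[x,y])*6+2.5))
for y in(-67.5,67.5):
    cv2.circle(c,sh('top',H(0,y,z),310,180),4,(0,0,255),1);cv2.circle(f,sh('side',H(0,y,z),250,150),4,(0,0,255),1)
for y in(-49.5,52.5):
    for zz in (52,64):
        cv2.circle(c,sh('top',H(0,y,zz),310,180),4,(0,255,0),1);cv2.circle(f,sh('side',H(0,y,zz),250,150),4,(0,255,0),1)
cv2.imwrite('pics/c2.png',cv2.resize(np.hstack([c,f]),(800,316)) if 0 else cv2.resize(np.vstack([c,f]),(380,600)))
cv2.imwrite('pics/c2t.png',c); cv2.imwrite('pics/c2s.png',f)
E
```

```text
[ 547.75124029 -120.34477582   90.61989932] [-3.14047468e+00 -1.97809540e-04 -1.73200618e+00] 0.13071933120816365 [-0.24566518 -0.55065991 -0.94640508] 7.6333
```

View pics/c2t.png

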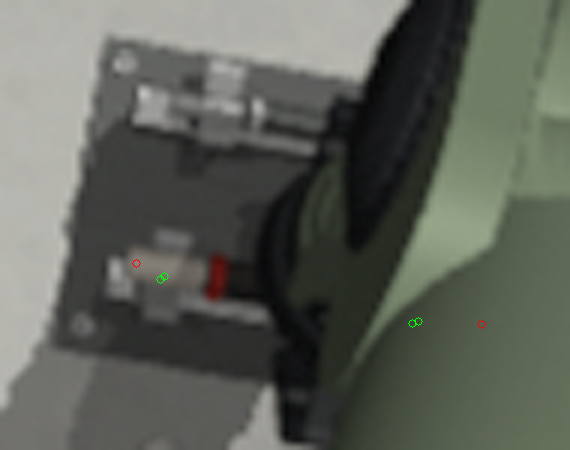

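View pics/c2s.png

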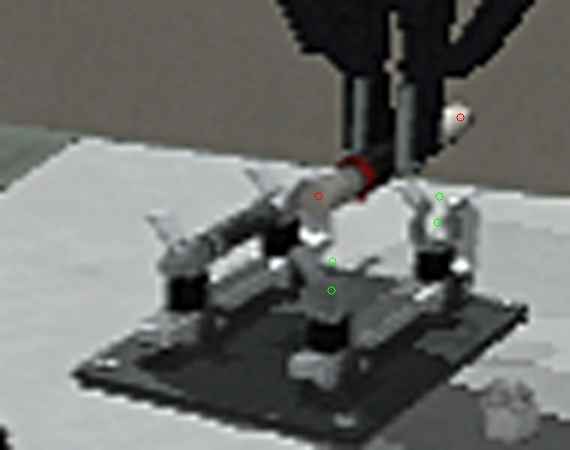

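```bash
cat > press.py <<'E'
from h import *
p=H(0,-0.5,0)[:2]
bot.movel([*p,72],max_speed=80); bot.dwell(.2); s=bot.get_state(); f0=s['contact_force'].copy(); off=s['tcp_pos'][2]-72
print(s['tcp_pos'],f0,s['t'])
hit=bot.movel([*p,44],max_speed=15,threshold=5); s=bot.get_state(); zc=s['tcp_pos'][2]; print('hit',hit,zc,s['contact_force']-f0,s['wrist_torque'],s['t'])
z=zc-off
if hit:
    for i in range(40):
        z-=0.6; bot.movel([*p,z],max_speed=15); s=bot.get_state(); f=s['contact_force']-f0; a=s['tcp_pos'][2]
        print('%.1f z %.2f dz %.2f F %s T %s op %.3f'%(s['t'],a,zc-a,f.round(1),s['wrist_torque'].round(2),s['opening']))
        if f[2]>32 or (zc-a>8.5 and f[2]>10) or zc-a>15: print('stop'); break
E
python3 press.py
```

```text
[ 547.3339922  -122.25942341   72.3491719 ] [ 0.33667489 -0.44100493 -0.57189272] 8.3083
hit True 57.091007951708555 [ 1.04556183 -0.4321683   0.65767386] [-0.03640289 -0.42281231  0.0763088 ] 9.3667
9.6 z 56.85 dz 0.25 F [1.2 0.4 6.1] T [ 0.06 -0.14  0.04] op 0.139
9.9 z 56.48 dz 0.61 F [-0.5  1.6  7.6] T [ 0.07 -0.04  0.05] op 0.135
10.1 z 56.21 dz 0.88 F [-0.9  0.2 11. ] T [0.09 0.02 0.04] op 0.132
10.4 z 56.00 dz 1.09 F [-0.7  1.6 12.6] T [0.16 0.1  0.05] op 0.137
10.6 z 55.58 dz 1.51 F [-1.4  1.6 13.7] T [0.2  0.18 0.07] op 0.138
10.9 z 55.08 dz 2.01 F [-3.1  1.  13.3] T [0.13 0.2  0.12] op 0.131
11.1 z 54.38 dz 2.71 F [-2.1 -0.1 13.9] T [0.12 0.2  0.04] op 0.137
11.4 z 53.82 dz 3.27 F [-1.8  1.1 13.5] T [0.12 0.22 0.06] op 0.133
11.6 z 53.03 dz 4.06 F [-1.6  0.2 12. ] T [-0.01  0.15  0.  ] op 0.131
11.9 z 52.25 dz 4.84 F [-1.1  0.8 12.1] T [0.01 0.13 0.04] op 0.140
12.1 z 51.57 dz 5.53 F [-0.7  0.9 11. ] T [0.04 0.12 0.04] op 0.135
12.4 z 50.69 dz 6.41 F [ 0.2 -0.3  8.8] T [0.04 0.   0.07] op 0.134
12.6 z 49.94 dz 7.15 F [-0.4 -0.2  7.1] T [-0.04 -0.05  0.05] op 0.133
12.9 z 48.93 dz 8.17 F [ 1.  -0.4  4.2] T [-0.18 -0.29  0.06] op 0.131
13.1 z 47.70 dz 9.39 F [ 1.9 -1.3  1.5] T [-0.31 -0.6   0.08] op 0.134
13.4 z 46.88 dz 10.21 F [ 3.5 -1.3 -1.4] T [-0.44 -0.84  0.07] op 0.137
13.6 z 46.26 dz 10.83 F [ 5.2 -0.8 -2.9] T [-0.48 -1.01  0.04] op 0.135
13.9 z 45.70 dz 11.39 F [ 4.4 -0.4 -2.9] T [-0.47 -1.03  0.11] op 0.129
14.1 z 45.11 dz 11.98 F [ 4.9 -1.5 -3.4] T [-0.39 -1.08  0.06] op 0.131
14.4 z 44.82 dz 12.27 F [ 4.1 -1.1 -0.7] T [-0.22 -0.95  0.08] op 0.133
14.6 z 44.70 dz 12.39 F [ 3.2 -0.7  5.3] T [-0.08 -0.56  0.07] op 0.130
14.9 z 44.64 dz 12.45 F [0.8 0.8 9.6] T [ 0.   -0.22  0.03] op 0.135
15.1 z 44.57 dz 12.52 F [-0.3  0.8 14.2] T [0.17 0.09 0.09] op 0.135
stop
```

Run:
```python
from h import *
bot.grip(0.42); s=bot.get_state(); print(s['opening'],s['contact_force'],s['tcp_pos'],s['t'])
p=s['tcp_pos'].copy()
print(bot.movel([p[0],p[1],110],max_speed=60,threshold=12)); print(bot.get_state()['contact_force'])
bot.move_ptp([350,150,250],[np.pi,0,np.pi]); bot.dwell(.2); print(bot.get_state()['t'])
t=imaging.capture('top'); d=imaging.capture('side'); cv2.imwrite('pics/top3.png',t); cv2.imwrite('pics/side3.png',d)
cv2.imwrite('pics/c3.png',np.vstack([crop(t,305,175,110,85,5),crop(d,250,165,110,75,4).copy() if 0 else cv2.resize(d[165:225,250:360],(550,300),interpolation=cv2.INTER_CUBIC)])[:,:][:600*2] if 0 else cv2.resize(np.vstack([crop(t,305,175,110,75,5),crop(d,255,165,110,75,5)]),(440,600)))
```

```text
0.41624109913019713 [ 1.05060789 -0.17741388 -0.1069028 ] [ 545.70567069 -121.71808189   42.16553848] 15.475
False
[ 0.2332702   0.52450695 -0.13387274]
18.6583
```

View pics/c3.png

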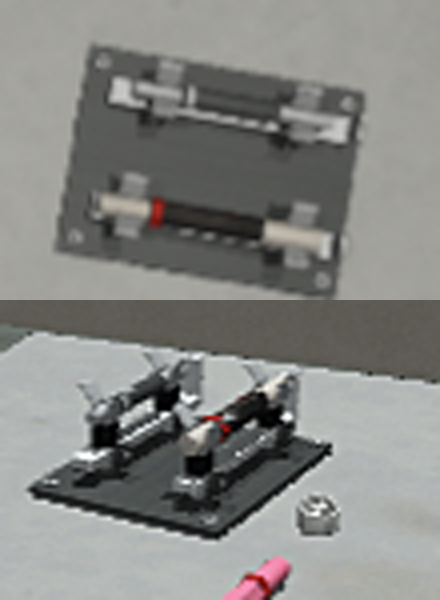

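Run:
```python
from h import *
ims={n:cv2.imread(f'pics/{n}3.png') for n in('top','side')}
def tri(a,b):
    (o1,v1),(o2,v2)=ray('top',a),ray('side',b); A=np.stack([v1,-v2],1); s=np.linalg.lstsq(A,o2-o1,rcond=None)[0]
    return (o1+v1*s[0]+o2+v2*s[1])/2, np.linalg.norm(o1+v1*s[0]-o2-v2*s[1])
out={}
for n,im in ims.items():
    h=cv2.cvtColor(im,cv2.COLOR_BGR2HSV).astype(int); c=proj(n,H(0,35,49.3)).astype(int)
    m=(h[...,1]>90)&((h[...,0]<10)|(h[...,0]>170)); m[:max(c[1]-10,0)]=0; m[c[1]+10:]=0; m[:,:c[0]-10]=0; m[:,c[0]+10:]=0
    ys,xs=np.nonzero(m); out[n]=(xs.mean(),ys.mean()); print(n,'ring',out[n],'exp',proj(n,H(0,35,49.3)),len(xs))
    ty=np.arange(-80,80,2.); V=[]
    for y in ty:
        q=proj(n,H(0,y,49.3)); V.append(int(cv2.getRectSubPix(cv2.cvtColor(im,cv2.COLOR_BGR2GRAY),(1,1),(float(q[0]),float(q[1])))[0,0]))
    print(list(zip(ty.astype(int).tolist(),V)))
P,e=tri(out['top'],out['side']); r=P[:2]-O; print('ring holder',r@lx,r@ly,P[2],'gap',e)
d=ims['side']; c=crop(d,275,165,60,60,10)
for y in(-67.5,-31.5,37.5,67.5):
    q=((proj('side',H(0,y,49.3))-[275,165])*10+4.5).astype(int); cv2.circle(c,tuple(map(int,q)),4,(0,255,0),1)
cv2.imwrite('pics/c4.png',c)
```

```text
top ring (np.float64(343.875), np.float64(227.83333333333334)) exp [343.43927018 227.50029793] 24
[(-80, 156), (-78, 125), (-76, 57), (-74, 71), (-72, 123), (-70, 170), (-68, 188), (-66, 179), (-64, 174), (-62, 175), (-60, 177), (-58, 178), (-56, 180), (-54, 180), (-52, 180), (-50, 181), (-48, 181), (-46, 182), (-44, 183), (-42, 185), (-40, 187), (-38, 185), (-36, 185), (-34, 177), (-32, 147), (-30, 78), (-28, 49), (-26, 41), (-24, 40), (-22, 39), (-20, 38), (-18, 38), (-16, 41), (-14, 43), (-12, 43), (-10, 43), (-8, 45), (-6, 48), (-4, 50), (-2, 52), (0, 53), (2, 51), (4, 49), (6, 48), (8, 48), (10, 49), (12, 51), (14, 52), (16, 50), (18, 48), (20, 47), (22, 46), (24, 46), (26, 45), (28, 46), (30, 54), (32, 66), (34, 76), (36, 73), (38, 112), (40, 157), (42, 180), (44, 178), (46, 178), (48, 176), (50, 176), (52, 176), (54, 175), (56, 175), (58, 173), (60, 175), (62, 176), (64, 178), (66, 172), (68, 148), (70, 104), (72, 106), (74, 88), (76, 77), (78, 92)]
side ring (np.float64(309.88235294117646), np.float64(195.88235294117646)) exp [308.04855614 196.92937268] 17
[(-80, 109), (-78, 
[... 235 characters left out ...]
), (-36, 20), (-34, 14), (-32, 20), (-30, 23), (-28, 24), (-26, 23), (-24, 24), (-22, 24), (-20, 24), (-18, 25), (-16, 25), (-14, 26), (-12, 26), (-10, 27), (-8, 27), (-6, 27), (-4, 27), (-2, 32), (0, 38), (2, 47), (4, 66), (6, 93), (8, 123), (10, 143), (12, 129), (14, 107), (16, 87), (18, 72), (20, 70), (22, 69), (24, 71), (26, 71), (28, 72), (30, 75), (32, 77), (34, 70), (36, 63), (38, 73), (40, 80), (42, 96), (44, 116), (46, 131), (48, 150), (50, 171), (52, 187), (54, 184), (56, 179), (58, 162), (60, 130), (62, 103), (64, 104), (66, 103), (68, 100), (70, 101), (72, 100), (74, 98), (76, 94), (78, 88)]
ring holder -2.350930452621536 33.54043521175096 52.197664291714034 gap 3.177879985792871
```

View pics/c4.png

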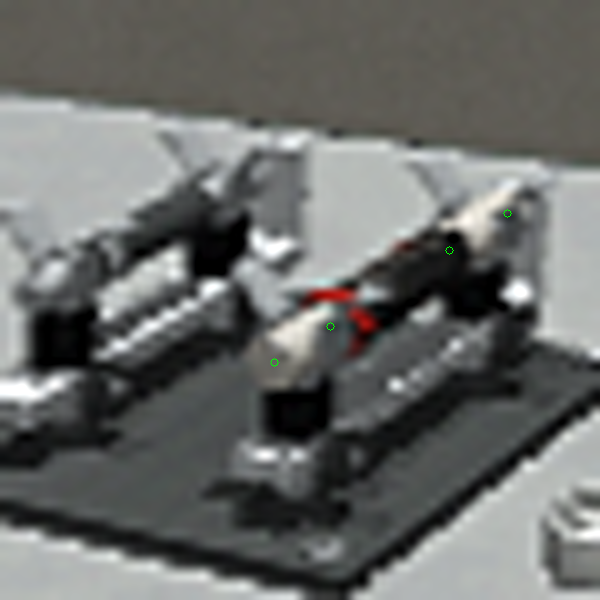

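The top view agrees to about 1 mm. The side view hints that the GO end may sit slightly high, so I'll check level by touching the handle lightly on either side of the middle.

```bash
cat > touch.py <<'E'
from h import *
import sys
o=[np.pi,0,HY]; bot.grip(0.0); zs=[]
bot.move_ptp(H(-.5,-20,85),o)
for y in(-20,20):
    bot.movel(H(-.5,y,63),max_speed=60); bot.dwell(.15); f0=bot.get_state()['contact_force'].copy()
    hit=bot.movel(H(-.5,y,50),max_speed=8,threshold=8); s=bot.get_state(); zs.append(s['tcp_pos'][2])
    print(y,hit,s['tcp_pos'],s['contact_force']-f0,s['t']); bot.movel(H(-.5,y,64),max_speed=60)
print('tilt',(zs[1]-zs[0])/40)
bot.movel(H(-.5,20,100),max_speed=100)
E
python3 touch.py
```

```text
-20 True [ 543.50538523 -141.34168403   55.33027304] [-0.67948803  0.54842102  4.74469323] 22.625
20 True [ 549.86468187 -101.83753379   55.32476208] [-2.25282126  2.08566867  3.84423125] 24.9167
tilt -0.0001377739279648793
```

Run:
```python
from h import *
bot.move_ptp([350,150,250],[np.pi,0,np.pi]); bot.dwell(.3)
t=imaging.capture('top'); a=cv2.imread('pics/top3.png'); d=cv2.absdiff(t,a)[180:255,312:402]; print('diff vs top3 max/mean',d.max(),d.mean(),bot.get_state()['t'])
b=cv2.imread('pics/top0.png')
for n,(x,y) in dict(nut=(336,258),boot=(292,182),boot2=(88,167),sl=(219,165),sl2=(100,222)).items(): print(n,cv2.absdiff(t,b)[y-14:y+14,x-14:x+14].mean())
bot.sign_off()
```

```text
diff vs top3 max/mean 19 0.5716543209876543 27.775
nut 4.222363945578231
boot 3.330357142857143
boot2 3.1096938775510203
sl 3.3945578231292517
sl2 3.10671768707483
the job is handed in; nothing more can be done
```

I put the plug gauge in the empty station with its GO end at the end stop and handed the job in at about 28 s of the 48 s. Handing in gives no verdict.

**Pressing:** The gauge touched the mouths of the clips, then needed a peak of about 14 N. The force fell to about -3 N as the clips drew it in. It rose steeply 12.4 mm below first contact, and I stopped there at 14 N. I then opened the gripper and lifted it clear without resistance.

**What the last checks showed:**
- **Level:** light touches with the shut fingertips 20 mm either side of the middle met the handle at the same height, to 0.01 mm.
- **Lengthwise:** the top view put the gauge within about 1 mm of its place.
- **After the touches:** the top view showed no change at the holder.
- **Bystanders:** the patches around the castle nut and both candidates each for the dust boot and the rubber sleeve matched the first picture.

**What disagreed:**
- **Side camera:** it suggested the GO end sat a few mm high. The ring's position from the two cameras was 3 mm higher than by touch, and the two sight lines missed each other by 3 mm. That is roughly the size of the calibration error, so I trusted the touch check.
- **Sideways position:** the same two-camera estimate put the ring 2.4 mm off to the side, just over the 2 mm allowed. I took this as camera error too, since the clips centre the gauge, and did not check it separately.
- **Push-in force:** the peak was slightly below the 15 to 25 N expected. The finger angles and the clips' grip could not be measured directly.

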